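# Turn the upside-down tile of a trivet with a turner

### The arm

A 6-joint arm with a two-finger parallel gripper is mounted at the origin on a cart in front of the work surface, level with it; the furniture and walls round the work are solid. World frame = base frame: x ahead of the robot, y to its left, z up, the work surface at z = 0. Lengths are in m, angles in rad, forces in N, time in s.
With the tool pointing down it reaches from about 0.375 to 0.925 m from the base axis. Payload 5.7 kg.
Tool frame: the origin (TCP) lies on the centre line of the jaws, within the pads' length; the fingertips stand 8 mm ahead of it and the grasp point (between the pads) lies 11 mm behind it; x points along the fingers, y is the direction in which the jaws open and shut, and the axes are right-handed (so a half turn about x gives the same grasp; the last joint's range is limited). The gripper opens to 85 mm and grips with 20 to 120 N. Pads are 22 mm wide; open, the fingers measure 114 mm over their backs; the gripper's body (76 mm by 85 mm) begins 54 mm behind the grasp point. The pads swing forward as they close: fully open they stand 13 mm farther back than shut.
Start: joints at [-1.296, 0.359, 1.51, -0, 1.272, -0.115], TCP at [0.228, -0.555, 0.239] pointing down, gripper open.
Joint ranges: [-2.97, 2.97], [-1.01, 2.36], [0.21, 2.38], [-0.96, 4.11], [0.2, 2.71], [-2.98, 2.98]. Speed limits (rad/s): [2.39, 2.39, 3.14, 3.14, 3.14, 3.14].

### API

Orientations are given as a rotation vector (axis times angle).
In Python, from bench import state, snapshot, camera_params, finish_job gives the robot as it stands.
- The arm moves only by the shell command python3 -m pendant 'ROWS' [OPENING] [FORCE]. ROWS is a JSON object of lists of equal length, an entry for each row: "linear": the shift along the tool's x, y, z in mm, a list of three; "turn": the turn about the tool's x in rad. A call has 1 to 8 rows; each row is the pose to reach, as a shift and turn from the pose commanded when the call began, along the tool's axes at that moment; what a row does not reach only later rows make up. A row lasts 1/8 s, in which the tool goes at most 62.5 mm and 10.7 degrees, less where a joint would pass 70% of its speed; a pose out of reach is approached as far as the arm can. A call with a gripper value outside its range is refused whole. OPENING is the opening in per cent of the stroke, from 0 (shut) to 100 (fully open), set as the call begins (- or left out, the last holds). The fingers move at their own pace and stop on an object; FORCE is the grip in N (left out, the last holds). Time passes only in rows, so rows that repeat a pose let the fingers close. It gives the time, the measured TCP pose, the force and the opening at its end, in the units of the state.
- state(): the state, without advancing time (a new reading comes with each control period).
- snapshot(name): name is "scene" or "top" or "wrist"; returns (picture, depth): 420x560x3 uint8, red, green, blue; 420x560 float32, m along the optical axis (not along the pixel's ray), 0 where there is no reading.
- camera_params(name): a dict with "camera_matrix" (3x3 intrinsics, pixels), "rvec" (rotation vector, rad) and "tvec" (3), from world to camera coordinates, as OpenCV has them; the wrist camera has in their place "mount" (4x4, takes a point from camera to tool coordinates, whose origin is the TCP and whose axes are the tool frame's). Camera axes: x right, y down, z forward; pixel columns grow to the right and rows downward; lengths in m; the calibration is good to about 2 mm. A picture is of the moment at which its call begins: read the wrist's pose just before it. camera_params takes no time and is no camera call.
- finish_job(): hands the job in, once; it reports no verdict.
The state is a dict: "time": time; "q": joint angles; "dq": joint speeds; "joint_torque": joint torques, N m; "tool_pos": TCP position; "ee_rot": TCP orientation; "wrist_force": force on the tool from outside, world axes, zero at the start; "moment": the same for the moment, N m; "width": finger opening in m.
Only numpy, scipy, OpenCV 4.12 (cv2) and the standard library are available. Lean on these libraries where they do the work, as an engineer would, in place of code of your own. Each camera call takes 0.05 s, during which the arm holds its last target. There are 200 camera calls.

### The job

One tile of the wooden trivet lies upside down, cork side up, in the end place with the thumb channel. Slide the small steel turner along the channel under the tile's edge, tip the tile over the rib into the long bay, and push it with the turner firmly up against the tile that is stuck there (hold at least 3 N for a moment, but never bear on tile or trivet with over 15 N, or the glaze chips), so that the two, glazed sides up and flat, make one rest for the saucepan. Then stand the turner on the worktop as you found it, on its flat blade, clear of the trivet, and leave the other things where they are.

Things in the scene. Friction and masses are not known exactly. Their poses are not given: they have to be found in the camera images.
- trivet: wooden trivet, 276 x 97 x 16 mm, fixed to the worktop. Origin: on its underside, 131 mm from the end with the upside-down tile, z up; x along its length, away from that end. From that end: end wall 12 mm, a place 77 mm square centred at x = -81 mm, a rib, a long bay (x = -38.5 to 138.5 mm), a 6.5 mm end wall. Floors 10 mm, wall tops 16 mm above the worktop; side walls 10 mm thick
- channel (a point): mouth of the thumb channel at the trivet's -x end: middle of its floor at the outer end face (trivet x = -131, y = 0, z = 8 mm). The channel is 44 mm wide, open to the outside, runs through the end wall and on under the tile; its floor is 8 mm above the worktop, 2 mm below the tile's underside; it ends in a step at trivet x = -98.5 mm, 20 mm inside the tile's edge
- bay (a point): point in the long bay (trivet x = 0, y = 0, z = 14 mm, axes as the trivet's): where the tile's centre is when it lies in the bay 1 mm from the rib. The rib, 4 mm wide and 4 mm high (top 14 mm above the worktop), crosses the trivet at x = -40.5 mm
- pad: thin non-slip pad in the far end of the long bay; origin and axes as the trivet's. On it sticks another tile (75 x 75 x 8 mm, right way up), which pushing under 50 N does not move. Just where it sticks differs and is not measured: its near edge, the stop for the loose tile, is at trivet x = 39 to 63 mm, and must be seen or felt
- tile_center (a point): centre of the loose tile, 75 x 75 x 8 mm, about 100 g: white glazed ceramic with a cork backing of 2 mm. Starts glaze down, cork up, in the place at trivet x = -81 mm, its top 2 mm above the walls. Its z axis is the cork side's normal: up at the start, down when the tile lies right; x at the start as the trivet's
- turner_grip (a point): centre of the turner's black handle, where to grip: handle straight along x, from 22 mm ahead to 60 mm behind this point, 15 mm wide (y), 18 mm high (z). Small rigid cranked turner, 80 g; x points to the blade's tip, z up. It stands on its flat blade with the handle level, this point 38 mm above the worktop
- turner_tip (a point): middle of the blade's front edge, at its underside: 108 mm ahead (x) of turner_grip and 38 mm below it. Blade flat steel, 62 mm long, 34 mm wide, 2.5 mm thick, its last 14 mm ground down on top to a 0.8 mm edge; at its heel a neck rises steeply to the handle
- mug: bystander: small white cup, 60 x 87 x 50 mm, origin at the underside
- garlic: bystander: garlic bulb, 60 x 57 x 58 mm, origin at the underside
- mill: bystander: small salt mill, 44 mm wide, 90 mm high, origin at the underside
- candle: bystander: tea light, 38 mm wide, 15 mm high, origin at the underside
- spice_jar: bystander: spice jar with a yellow cap, 45 mm wide, 100 mm high, origin at the underside

How it is judged:
On the way, in this order (a step that is already met when the one before it is completed fails the run):
1. the turner's blade is under the tile's edge, in the thumb channel (x of turner_tip in the frame of trivet between -0.114 and -0.09 m and z of turner_tip in the frame of trivet below 0.012 m and angle between tile_center's own z axis and vertical below 0.2 rad), for 0.1 s.
2. the turner has levered the tile up on its edge (angle between tile_center's own z axis and vertical between 1 and 1.8 rad and contact force between turner and tile above 0.05 N and contact force between the fingers and tile below 0.05 N).
3. the tile, lying glazed side up in the long bay, is held against the stuck tile with 3 N or more on the turner (2.2 N or more between the tiles, as friction takes some) (angle between tile_center's own z axis and vertical above 3.1 rad and x of tile_center in the frame of trivet above -0.002 m and contact force between tile and pad above 2.2 N and contact force between turner and tile above 1 N), for 0.2 s.
At the end, for the whole second after the job is handed in: The tile lies flat (within 0.02 rad) and at rest, glazed side up, in the long bay (its centre at trivet x -2 to 28, y within 3, z under 15.5 mm); the turner, released, stands at rest on the worktop on its flat blade (level within 0.1 rad, tip within 3 mm of the worktop), not touching the trivet (angle between tile_center's own z axis and vertical above 3.12 rad and x of tile_center in the frame of trivet between -0.002 and 0.028 m and y of tile_center in the frame of trivet between -0.003 and 0.003 m and z of tile_center in the frame of trivet below 0.0155 m and linear speed of each of tile, turner below 0.01 m/s and height (world z) of turner_tip between -0.003 and 0.003 m and angle between turner_tip's own z axis and vertical below 0.1 rad and contact force between turner and trivet below 0.05 N).
It fails at once if the turner bears on the tile with more than 15 N (contact force between turner and tile above 15 N).
It fails at once if the turner bears on the trivet with more than 15 N (contact force between turner and trivet above 15 N).
It fails at once if a bystander is moved by more than 15 mm (distance of any of mug, garlic, mill, candle, spice_jar from where it was at the start of the episode above 0.015 m).
It also fails if it takes over 64 s, if anything falls off the work surface, if the arm or the gripper's body presses on something with over 40 N, if the wrist force passes 120 N, or if a joint passes its speed limit or range.

## Working session

There is one attempt and no reset: what is moved stays moved. The work goes in short steps, Python scripts to look and compute and a shell command to move; the robot and the scene stay as the last step left them, time stands still between calls to the robot, and variables do not carry over. Pictures are saved under pics/ and viewed, about 8 in all and at most 12, crops included, and the job is handed in when it is done.

```bash
mkdir -p pics; python3 - <<'E'
from bench import *
import cv2,numpy as np
print(state())
ims=[]
for n in("top","scene"):
    p,d=snapshot(n); np.savez(f"pics/{n}0.npz",p=p,d=d); cv2.imwrite(f"pics/{n}0.png",p[...,::-1]); print(n,camera_params(n))
E
```

```text
{'time': 0.0, 'q': array([-1.29608614e+00,  3.59492045e-01,  1.51145723e+00, -6.41025820e-06,
        1.27251597e+00, -1.15071721e-01]), 'dq': array([-0.00093971, -0.0013062 ,  0.00023733, -0.00152112,  0.00103849,
       -0.00092595]), 'joint_torque': array([-1.02003592e-03, -5.27623880e+01, -2.78626138e+01, -2.61541218e-04,
        1.31608732e-02,  3.48228889e-05]), 'tool_pos': array([ 0.22781156, -0.55432906,  0.23845187]), 'ee_rot': array([ 2.00829543,  0.39837407, -2.0086136 ]), 'wrist_force': array([0.61669854, 0.15443754, 0.29124248]), 'moment': array([0.00065504, 0.02089433, 0.02283919]), 'width': 0.08546153416353694}
top {'camera_matrix': array([[424.74842983,   0.        , 272.81293428],
       [  0.        , 424.74842983, 216.57895033],
       [  0.        ,   0.        ,   1.        ]]), 'rvec': array([ 2.02865235, -2.18976368,  0.23032574]), 'tvec': array([0.11203129, 0.53965516, 0.85773231])}
scene {'camera_matrix': array([[485.58228186,   0.        , 280.32976257],
       [  0.        , 485.58228186, 212.44928142],
       [  0.        ,   0.        ,   1.        ]]), 'rvec': array([ 0.84826088, -2.40320648,  1.21815124]), 'tvec': array([0.43064659, 0.21036559, 1.04032672])}
```

View pics/top0.png

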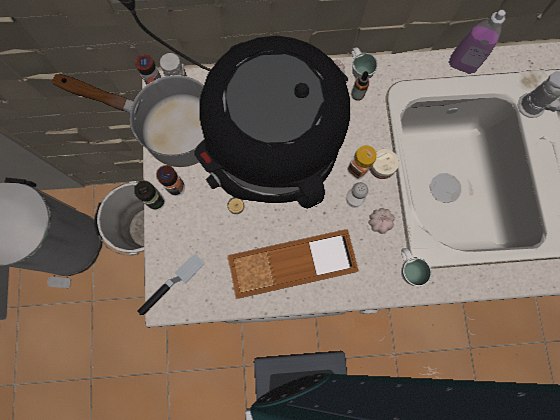

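View pics/scene0.png

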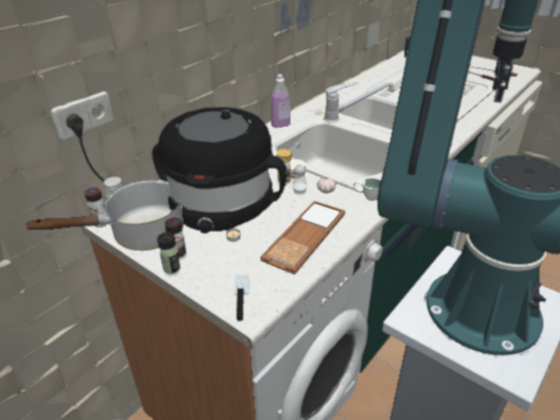

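The pictures show the trivet at about (292,263), its cork tile and channel mouth at the left end (230,277). The turner's blade is at (190,267) and its handle at (153,300). Next I measure both from the top view.

```bash
cat > h.py <<'E'
import numpy as np,cv2
from bench import *
from scipy.spatial.transform import Rotation as R
def ray(n,uv,z):
    c=camera_params(n);Rm=cv2.Rodrigues(np.array(c["rvec"]))[0];t=np.array(c["tvec"])
    uv=np.atleast_2d(uv).astype(float);d=np.c_[uv,np.ones(len(uv))]@np.linalg.inv(c["camera_matrix"]).T@Rm
    o=-Rm.T@t
    return o+d*((z-o[2])/d[:,2])[:,None]
def blob(m,near):
    n,l,s,c=cv2.connectedComponentsWithStats(m.astype(np.uint8))
    k=l[near[1],near[0]];return (l==k) if k else None
def rect(pts):
    (c,s,a)=cv2.minAreaRect(np.float32(pts*1000));b=cv2.boxPoints((c,s,a));return np.array(c),np.array(s),b
E
python3 - <<'E'
from h import *
f=np.load("pics/top0.npz");p=f["p"];hsv=cv2.cvtColor(p,cv2.COLOR_RGB2HSV)
print([ (q,hsv[q[1],q[0]]) for q in[(252,272),(295,263),(328,255),(188,267),(195,263),(153,300),(210,290),(270,300),(300,235)]])
S=hsv[...,1].astype(int)
br=(S>95)&(hsv[...,0]<22); br[:220]=0;br[310:]=0;br[:,:215]=0;br[:,370:]=0
b=blob(cv2.morphologyEx(br.astype(np.uint8),cv2.MORPH_CLOSE,np.ones((5,5))),(295,263))
cnt=cv2.findContours(b.astype(np.uint8),0,1)[0];cnt=max(cnt,key=cv2.contourArea)[:,0]
c,s,bx=rect(ray("top",cnt,0.016)[:,:2]);print("trivet",c,s,bx)
w=(S<60)&(hsv[...,2]>190);w[:235]=0;w[276:]=0;w[:,:308]=0;w[:,350:]=0
b=blob(w,(328,255));cnt=cv2.findContours(b.astype(np.uint8),0,1)[0][0][:,0]
c,s,bx=rect(ray("top",cnt,0.018)[:,:2]);print("stuck",c,s,bx)
dk=hsv[...,2]<70;b=blob(dk&(np.arange(560)<200)[None],(153,300))
cnt=max(cv2.findContours(b.astype(np.uint8),0,1)[0],key=cv2.contourArea)[:,0];c,s,bx=rect(ray("top",cnt,0.047)[:,:2]);print("handle",c,s,bx)
im=cv2.resize(p[225:325,130:370],None,fx=3.3,fy=3.3,interpolation=cv2.INTER_CUBIC);cv2.imwrite("pics/crop.png",im[...,::-1])
E
```

```text
[((252, 272), array([ 14, 127, 143], dtype=uint8)), ((295, 263), array([ 13, 168, 138], dtype=uint8)), ((328, 255), array([170,   7, 213], dtype=uint8)), ((188, 267), array([113,   7, 155], dtype=uint8)), ((195, 263), array([110,   5, 157], dtype=uint8)), ((153, 300), array([144,  25,  52], dtype=uint8)), ((210, 290), array([ 13,  27, 181], dtype=uint8)), ((270, 300), array([ 14,  24, 179], dtype=uint8)), ((300, 235), array([ 12,  27, 173], dtype=uint8))]
trivet [448.35235596  34.87379456] [ 96.37482452 274.02200317] [[ 381.22247  163.66673]
 [ 420.08136 -107.58599]
 [ 515.48224  -93.91914]
 [ 476.62335  177.33359]]
stuck [460.11322021 -46.5712738 ] [73.47984314 73.60704041] [[418.59042  -15.263473]
 [428.8773   -88.14815 ]
 [501.63602  -77.879074]
 [491.34915   -4.9944  ]]
handle [391.67102051 333.55499268] [13.71140385 79.89619446] [[359.95544 358.7933 ]
 [413.15717 299.18643]
 [423.3866  308.31668]
 [370.18488 367.92355]]
```

View pics/crop.png

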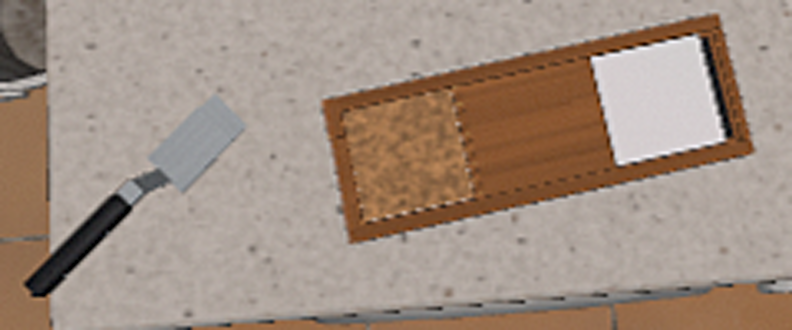

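```bash
cat >> h.py <<'E'
TO=np.array([447.4,41.8]); td=np.array([.1414,-.990]); td/=np.linalg.norm(td); tn=np.array([-td[1],td[0]])
def triv(p): d=np.array(p)[:2]*1000-TO; return d@td,d@tn
def plan(pos,fwd):   # target TCP world m; fwd = world dir of handle
    s=state(); M=R.from_rotvec(s["ee_rot"]).as_matrix()
    lin=M.T@(np.array(pos)-s["tool_pos"])*1000
    z=M[:,2]; out=[]
    for sg in(1,-1):
        a=np.arctan2(fwd[1],fwd[0])-np.arctan2(sg*z[1],sg*z[0]); a=(a+np.pi)%(2*np.pi)-np.pi
        out.append(round(-a,4))
    print("M",M.round(3).tolist(),"lin",lin.round(1),"turn(z fwd / z back)",out,"q",s["q"].round(3))
E
python3 - <<'E'
from h import *
print("blade tip",ray("top",[[200,258.9]],0.001)*1000, "neck end",ray("top",[[130+131/3.3,225+190/3.3]],.045)*1000)
for c in[(231,112),(166,174)]: print(ray("top",[[130+c[0]/3.3,225+c[1]/3.3]],.002)*1000)
plan([.4043,.3194,.10],[.666,-.746])
plan([.4043,.3194,.027],[.666,-.746])
E
```

```text
blade tip [[474.50662939 240.28327997   1.        ]] neck end [[423.57972627 298.98410861  45.        ]]
[[474.29060639 240.12024035   2.        ]]
[[435.80198787 285.4753187    2.        ]]
M [[-0.0, 0.38, -0.925], [0.002, -0.925, -0.38], [-1.0, -0.002, -0.0]] lin [ 139.9 -741.  -495.2] turn(z fwd / z back) [np.float64(-1.9098), np.float64(1.2318)] q [-1.296  0.359  1.511  0.     1.273 -0.115]
M [[-0.0, 0.38, -0.925], [0.002, -0.925, -0.38], [-1.0, -0.002, -0.0]] lin [ 212.9 -740.9 -495.2] turn(z fwd / z back) [np.float64(-1.9098), np.float64(1.2318)] q [-1.296  0.359  1.511  0.     1.273 -0.115]
```

```bash
python3 -m pendant '{"linear":[[0,-42,-44],[0,-85,-88],[0,-128,-132],[0,-170,-176],[0,-212,-220],[0,-255,-264],[0,-298,-308],[0,-340,-352]],"turn":[0,0,0,0,0,0,0,0]}' 100 60
python3 -m pendant '{"linear":[[15,-50,-18],[30,-100,-36],[45,-150,-54],[60,-200,-72],[75,-250,-90],[90,-300,-108],[105,-350,-126],[120,-401,-143]],"turn":[-0.18,-0.36,-0.54,-0.72,-0.9,-1.08,-1.26,-1.44]}'
python3 - <<'E'
from h import *
plan([.4035,.3202,.10],[.666,-.746])
E
```

```text
time: 1.1
tool_pos: [0.4247, -0.1048, 0.2393]
ee_rot: [2.008, 0.396, -2.008]
wrist_force: [0.8, -0.3, -0.6]
width: 0.0853
time: 2.1
tool_pos: [0.4039, 0.3203, 0.1187]
ee_rot: [1.012, 1.323, -1.012]
wrist_force: [1.5, -0.8, -0.4]
width: 0.0853
M [[-0.0, 0.965, 0.262], [-0.0, 0.262, -0.965], [-1.0, -0.0, 0.0]] lin [18.7 -0.4 -0. ] turn(z fwd / z back) [np.float64(-0.4637), np.float64(2.6779)] q [ 0.536  0.387  1.825 -0.     0.93   0.271]
```

```bash
python3 -m pendant '{"linear":[[0,0,0],[0,0,0],[0,0,0],[0,0,0]],"turn":[-0.16,-0.32,-0.464,-0.464]}' 60 60
python3 - <<'E'
from h import *
s=state();p,d=snapshot("wrist");np.savez("pics/w1.npz",p=p,d=d)
c=camera_params("wrist");print(c)
M=np.eye(4);M[:3,:3]=R.from_rotvec(s["ee_rot"]).as_matrix();M[:3,3]=s["tool_pos"];W=M@np.array(c["mount"])
im=p.copy()
for P,col in(([.4035,.3202,.047],(255,0,0)),([.4755,.2396,0],(0,255,0))):
    q=np.linalg.inv(W)@np.r_[P,1];u=c["camera_matrix"]@q[:3];print(u[:2]/u[2]);cv2.circle(im,tuple(int(x) for x in u[:2]/u[2]),4,col,-1)
cv2.imwrite("pics/w1.png",im[...,::-1])
E
```

```text
time: 2.6
tool_pos: [0.404, 0.3185, 0.1191]
ee_rot: [0.663, 1.468, -0.663]
wrist_force: [-0.7, -0.4, 0.9]
width: 0.0513
{'camera_matrix': array([[319.98780235,   0.        , 276.54662372],
       [  0.        , 319.98780235, 206.27195912],
       [  0.        ,   0.        ,   1.        ]]), 'mount': array([[ 2.49963869e-04, -2.85201283e-01,  9.58467613e-01,
        -1.35520231e-01],
       [ 9.99999861e-01,  5.15785400e-04, -1.07318364e-04,
         3.76261814e-04],
       [-4.63756266e-04,  9.58467507e-01,  2.85201372e-01,
        -7.32762013e-02],
       [ 0.00000000e+00,  0.00000000e+00,  0.00000000e+00,
         1.00000000e+00]])}
[277.19992847 220.10295805]
[277.8675853  314.29391723]
```

View pics/w1.png

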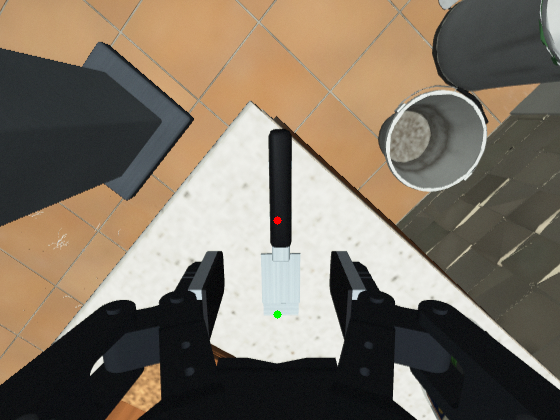

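The view shows the handle aligned with the jaws at columns 270–290, with the predicted grip and tip dots on it (rows 220 and 314). I go down and grip.

```bash
python3 -m pendant '{"linear":[[30,0,0],[60,0,0],[80,0,0],[92,0,0],[92,0,0]],"turn":[0,0,0,0,0]}' 
python3 -c "from bench import *;print(state()['tool_pos'],state()['wrist_force'])"
python3 -m pendant '{"linear":[[0,0,0],[0,0,0],[0,0,0],[0,0,0],[0,0,0],[0,0,0]],"turn":[0,0,0,0,0,0]}' 0 90
python3 - <<'E'
from h import *
s=state();print(s["tool_pos"],s["ee_rot"],s["wrist_force"])
p,d=snapshot("scene");cv2.imwrite("pics/s1.png",cv2.resize(p[250:350,180:320],None,fx=4,fy=4)[...,::-1])
E
```

```text
time: 3.28
tool_pos: [0.4039, 0.3183, 0.0268]
ee_rot: [0.662, 1.468, -0.664]
wrist_force: [0.6, -0.8, 0.0]
width: 0.0513
[0.40388246 0.31825784 0.02679374] [ 0.61515193 -0.77786409  0.02668023]
time: 4.03
tool_pos: [0.4047, 0.319, 0.0281]
ee_rot: [0.663, 1.467, -0.661]
wrist_force: [-0.9, -0.3, 6.8]
width: 0.0135
[0.404749   0.31895404 0.02805106] [ 0.66324838  1.46670284 -0.66115601] [-0.87056025 -0.27375293  6.75044298]
```

```bash
python3 -m pendant '{"linear":[[-15,0,0],[-30,0,0],[-30,0,0]],"turn":[0,0,0]}' 
python3 - <<'E'
from h import *
plan([.4118,.2913,.058],td)
E
```

```text
time: 4.45
tool_pos: [0.4054, 0.3192, 0.059]
ee_rot: [0.664, 1.466, -0.66]
wrist_force: [0.2, 0.5, -1.5]
width: 0.0137
M [[0.003, 0.75, 0.662], [0.002, 0.662, -0.75], [-1.0, 0.003, 0.001]] lin [  1.  -13.6  25.2] turn(z fwd / z back) [np.float64(0.5811), np.float64(-2.5605)] q [ 0.533  0.479  1.874  0.     0.786 -0.19 ]
```

View pics/s1.png

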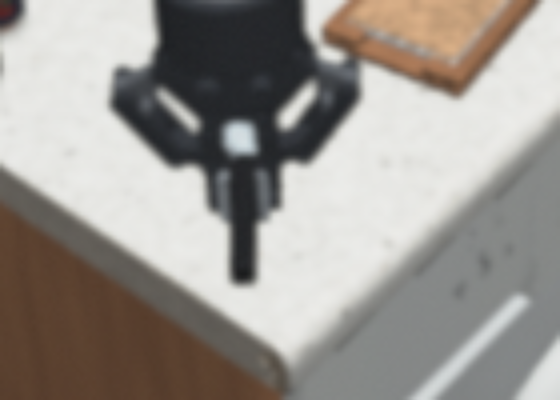

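```bash
python3 -m pendant '{"linear":[[0,-4,8],[0,-8,15],[0,-13.6,25.2],[0,-13.6,25.2],[0,-13.6,25.2],[0,-13.6,25.2]],"turn":[0.16,0.32,0.46,0.581,0.581,0.581]}' 
python3 - <<'E'
from h import *
s=state();p,d=snapshot("wrist");np.savez("pics/w2.npz",p=p,d=d);cv2.imwrite("pics/w2.png",p[...,::-1])
print(triv(s["tool_pos"]),s["tool_pos"]);plan([.4118,.2913,.058],td)
E
```

```text
time: 5.2
tool_pos: [0.4107, 0.2907, 0.0573]
ee_rot: [1.102, 1.274, -1.102]
wrist_force: [-0.2, -0.4, -1.4]
width: 0.0134
(np.float64(-251.63103795474447), np.float64(-1.1144490717816977)) [0.41071779 0.29074545 0.05732001]
M [[-0.0, 0.99, 0.144], [0.0, 0.144, -0.99], [-1.0, 0.0, -0.0]] lin [-0.7  1.1 -0.4] turn(z fwd / z back) [np.float64(0.0022), np.float64(-3.1394)] q [0.479 0.47  1.901 0.    0.771 0.334]
```

View pics/w2.png

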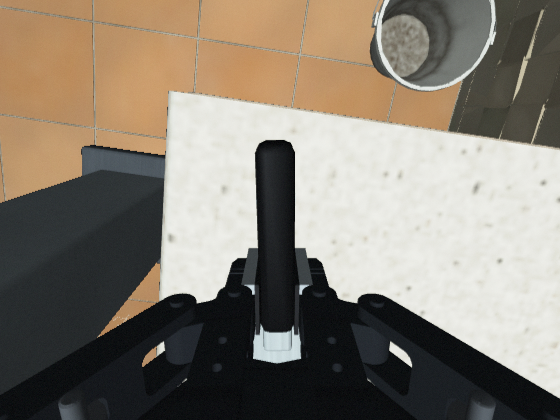

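```bash
python3 - <<'E'
from h import *
p,d=snapshot("top");np.savez("pics/t2.npz",p=p,d=d)
cv2.imwrite("pics/t2.png",cv2.resize(p[230:320,170:330],None,fx=5,fy=5,interpolation=cv2.INTER_CUBIC)[...,::-1])
E
```

```text
(no output)
```

View pics/t2.png

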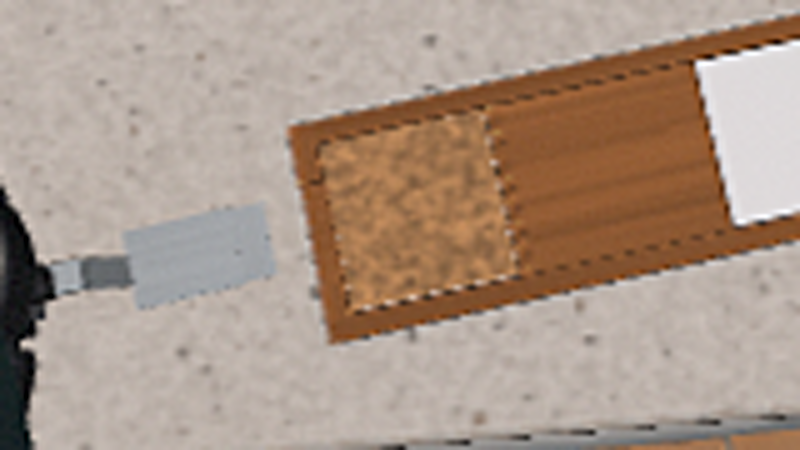

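```bash
python3 - <<'E'
from h import *
f=lambda c,z:triv(ray("top",[[(c[0]+.5)/5-.5+170,(c[1]+.5)/5-.5+230]],z)[0])
z=.0573-.0281
for n,c in(("tip",(269.5,238.5)),("heel",(131,270))): print(n,f(c,z+.001+(n=="heel")*.0015))
for c in((290,125),(332,343)): print("end",f(c,.016))
for c in((322,143),(350,313),(488,107),(518,275)): print("tile",f(c,.018))
for c in((696,62),(733,228)): print("stuck",f(c,.018))
p=np.load("pics/t2.npz")["d"];f=np.load("pics/top0.npz")["d"]
E
```

```text
tip (np.float64(-146.0272618192807), np.float64(0.4173095664432716))
heel (np.float64(-206.55540880128075), np.float64(-0.03144104626409283))
end (np.float64(-129.00524380098395), np.float64(48.79537184885693))
end (np.float64(-129.63174589211667), np.float64(-48.229200669944454))
tile (np.float64(-116.59937136548852), np.float64(37.62263927265122))
tile (np.float64(-119.30704332873292), np.float64(-37.46826995780515))
tile (np.float64(-41.68035217758987), np.float64(37.36226874458997))
tile (np.float64(-44.61933108273552), np.float64(-37.31560763979068))
stuck (np.float64(52.883233127624926), np.float64(36.98623775580494))
stuck (np.float64(51.54739036712057), np.float64(-37.80715993619014))
```

```bash
python3 -m pendant '{"linear":[[10,0,0],[20,0,0],[27,0,0],[27,0,0],[27,0,0]],"turn":[0,0,0,0,0]}'; for i in 1 2 3 4; do python3 -m pendant '{"linear":[[1,0,0],[1,0,0]],"turn":[0,0]}'; done | grep -E "pos|force"
```

```text
time: 5.92
tool_pos: [0.4108, 0.2907, 0.0303]
ee_rot: [1.104, 1.273, -1.104]
wrist_force: [-0.5, 0.9, -0.4]
width: 0.0133
tool_pos: [0.4109, 0.2907, 0.0295]
wrist_force: [-0.2, -0.1, 0.1]
tool_pos: [0.4109, 0.2907, 0.0285]
wrist_force: [0.4, -0.0, 1.1]
tool_pos: [0.4109, 0.2911, 0.028]
wrist_force: [-2.3, 1.5, 8.6]
tool_pos: [0.411, 0.2913, 0.0276]
wrist_force: [-3.8, 2.0, 16.0]
```

```bash
python3 -m pendant '{"linear":[[-10.6,0,0],[-10.6,0,5],[-10.6,0,10],[-10.6,0,14],[-10.6,0,18],[-10.6,0,22],[-10.6,0,24],[-10.6,0,24]],"turn":[0,0,0,0,0,0,0,0]}' | grep -E "pos|force"
python3 -m pendant '{"linear":[[0,0,2],[0,0,4],[0,0,6],[0,0,6]],"turn":[0,0,0,0]}' | grep -E "pos|force"
python3 -m pendant '{"linear":[[0,0,2],[0,0,4],[0,0,6],[0,0,8],[0,0,8],[0,0,8]],"turn":[0,0,0,0,0,0]}' | grep -E "pos|force"
python3 - <<'E'
from h import *
s=state();print(triv(s["tool_pos"]),s["tool_pos"])
p,d=snapshot("top");cv2.imwrite("pics/t3.png",cv2.resize(p[230:320,170:330],None,fx=5,fy=5,interpolation=cv2.INTER_CUBIC)[...,::-1])
E
```

```text
tool_pos: [0.4142, 0.2668, 0.0369]
wrist_force: [-0.0, -0.5, -1.8]
tool_pos: [0.415, 0.2608, 0.0369]
wrist_force: [0.5, 0.7, -1.7]
tool_pos: [0.4161, 0.253, 0.0369]
wrist_force: [0.9, 0.2, -1.7]
(np.float64(-213.51107793570384), np.float64(-1.110830264441106)) [0.41611128 0.25300897 0.03693612]
```

View pics/t3.png

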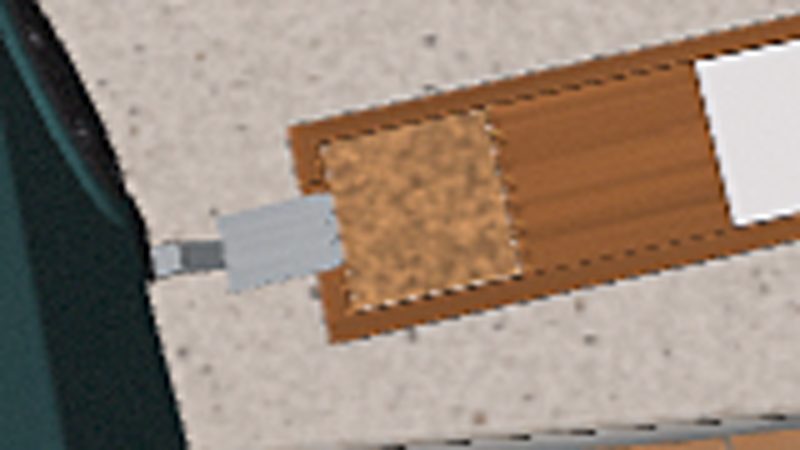

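The blade sits in the channel under the tile's near edge, at about (337,232), with no measurable contact force. Next I lever the tile up along an arc.

```bash
python3 -m pendant '{"linear":[[0,0,2],[0,0,3],[0,0,3]],"turn":[0,0,0]}' | grep -E "pos|force"
python3 -m pendant '{"linear":[[-5,0,1],[-10,0,2],[-16,0,3.5],[-21,0,5.5],[-25.5,0,7.5],[-29.6,0,10],[-33.5,0,13],[-37,0,16]],"turn":[0,0,0,0,0,0,0,0]}' | grep -E "pos|force"
python3 -m pendant '{"linear":[[-3.2,0,3],[-5.8,0,6],[-8.2,0,9],[-10.4,0,12.5],[-11.8,0,16],[-12.8,0,20],[-13.8,0,25],[-13.8,0,25]],"turn":[0,0,0,0,0,0,0,0]}' | grep -E "pos|force|time"
python3 - <<'E'
from h import *
s=state();print(triv(s["tool_pos"]),s["tool_pos"])
p,d=snapshot("top");q,_=snapshot("scene")
a=cv2.resize(p[220:310,190:350],(640,360));b=cv2.resize(q[190:280,250:360],(293,240));a[:240,347:]=b
cv2.imwrite("pics/t4.png",a[...,::-1])
E
```

```text
tool_pos: [0.4166, 0.25, 0.0369]
wrist_force: [-0.3, 0.0, -1.7]
tool_pos: [0.4188, 0.234, 0.0742]
wrist_force: [-0.5, 0.4, -0.6]
time: 11.6
tool_pos: [0.4224, 0.2091, 0.0878]
wrist_force: [0.1, -0.9, -1.3]
(np.float64(-169.17133446994498), np.float64(-1.1095727894165113)) [0.42238187 0.20911487 0.08777124]
```

View pics/t4.png

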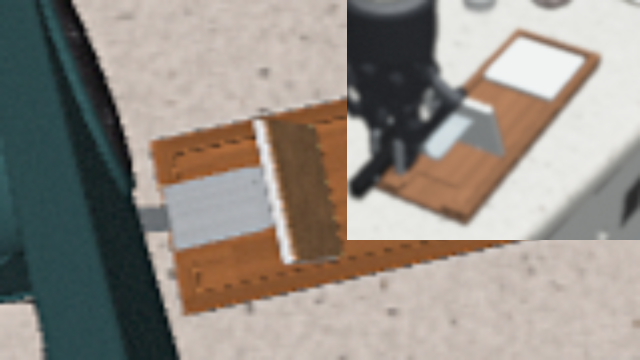

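The tile stands at about 70° on its far edge against the blade, at about (280,190). I push on until it tips over.

```bash
python3 -m pendant '{"linear":[[0,0,3],[0,0,6],[0,0,9],[0,0,12],[0,0,15],[0,0,18],[0,0,21],[0,0,24]],"turn":[0,0,0,0,0,0,0,0]}' | grep -E "pos|force"
python3 -m pendant '{"linear":[[0,0,3],[0,0,6],[0,0,9],[0,0,12],[0,0,12],[0,0,12]],"turn":[0,0,0,0,0,0]}' | grep -E "pos|force|time"
python3 - <<'E'
from h import *
s=state();print(triv(s["tool_pos"]),s["tool_pos"])
p,d=snapshot("top");q,_=snapshot("scene");np.savez("pics/t5.npz",p=p,d=d)
a=cv2.resize(p[220:310,190:350],(640,360));b=cv2.resize(q[190:280,250:360],(293,240))
cv2.imwrite("pics/t5.png",np.hstack([a,cv2.copyMakeBorder(b,0,120,0,0,0)])[:,:800,::-1])
E
```

```text
tool_pos: [0.4258, 0.1855, 0.0877]
wrist_force: [0.5, 0.1, -0.9]
time: 13.45
tool_pos: [0.4274, 0.1739, 0.0877]
wrist_force: [0.6, -0.5, -1.5]
(np.float64(-133.56569495100388), np.float64(-1.0767871458489822)) [0.42744873 0.17387158 0.08773209]
```

View pics/t5.png

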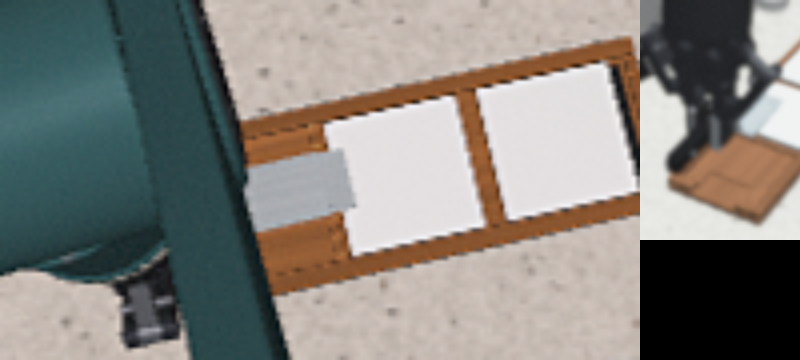

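```bash
python3 - <<'E'
from h import *
f=lambda c:np.round(triv(ray("top",[[(c[0]+.5)/4-.5+190,(c[1]+.5)/4-.5+220]],.018)[0]),1)
for c in((325,123),(350,257),(460,97),(487,227),(477,90),(507,220)): print(f(c))
E
python3 -m pendant '{"linear":[[0,0,-8],[0,0,-16],[0,0,-22],[12,0,-22],[24,0,-22],[36,0,-22],[44.2,0,-22],[44.2,0,-22]],"turn":[0,0,0,0,0,0,0,0]}' | grep -E "pos|force"
python3 -m pendant '{"linear":[[0,0,3],[0,0,6],[0,0,9],[0,0,12],[0,0,12]],"turn":[0,0,0,0,0]}' | grep -E "pos|force|time"
```

```text
[-33.4  37. ]
[-35.9 -37.6]
[42.9 34.9]
[ 40.7 -38. ]
[53.  36.7]
[ 52.2 -36.7]
tool_pos: [0.4237, 0.1953, 0.0427]
wrist_force: [-0.0, 0.7, -0.7]
time: 15.18
tool_pos: [0.4261, 0.1835, 0.0436]
wrist_force: [0.3, 0.3, -1.1]
```

```bash
python3 -m pendant '{"linear":[[0,0,2],[0,0,4],[0,0,6],[0,0,8],[0,0,9.5],[0,0,11],[0,0,12],[0,0,12]],"turn":[0,0,0,0,0,0,0,0]}' | grep -E "pos|force"
for i in 1 2; do python3 -m pendant '{"linear":[[0,0,0.5],[0,0,1],[0,0,1]],"turn":[0,0,0]}' | grep -E "pos|force|time"; done
```

```text
tool_pos: [0.4277, 0.1718, 0.0435]
wrist_force: [-0.1, -0.1, -1.0]
time: 16.55
tool_pos: [0.4279, 0.1709, 0.0435]
wrist_force: [-0.0, -0.1, -0.3]
time: 16.92
tool_pos: [0.428, 0.1699, 0.0435]
wrist_force: [0.0, 1.5, -1.3]
```

```bash
for i in 1 2 ; do python3 -m pendant '{"linear":[[0,0,0.5],[0,0,0.5],[0,0,0.5]],"turn":[0,0,0]}' | grep -E "pos|force|time"; done
```

```text
time: 17.3
tool_pos: [0.4281, 0.1693, 0.0435]
wrist_force: [-0.3, 1.5, -1.0]
time: 17.68
tool_pos: [0.4283, 0.1691, 0.0436]
wrist_force: [-0.7, 3.2, -0.3]
```

```bash
for i in 1 2 ; do python3 -m pendant '{"linear":[[0,0,0.4],[0,0,0.4],[0,0,0.4]],"turn":[0,0,0]}' | grep -E "pos|force|time"; done
```

```text
time: 18.05
tool_pos: [0.4285, 0.1689, 0.0437]
wrist_force: [-0.4, 4.8, 1.8]
time: 18.42
tool_pos: [0.4287, 0.1688, 0.0437]
wrist_force: [-0.5, 6.3, 1.3]
```

```bash
python3 -m pendant '{"linear":[[0,0,0.2],[0,0,0.2],[0,0,0.2],[0,0,0.2]],"turn":[0,0,0,0]}' | grep -E "pos|force|time"
python3 -m pendant '{"linear":[[0,0,-3],[0,0,-8],[-10,0,-14],[-20,0,-20],[-30,0,-40],[-30,0,-60],[-30,0,-85],[-30,0,-110]],"turn":[0,0,0,0,0,0,0,0]}' | grep -E "pos|force|time"
python3 - <<'E'
from h import *
s=state();print(triv(s["tool_pos"]),s["tool_pos"])
p,d=snapshot("top");np.savez("pics/t6.npz",p=p,d=d)
cv2.imwrite("pics/t6.png",cv2.resize(p[220:320,190:360],None,fx=4,fy=4,interpolation=cv2.INTER_CUBIC)[...,::-1])
E
```

```text
time: 18.92
tool_pos: [0.4288, 0.1687, 0.0438]
wrist_force: [-0.9, 7.2, 2.2]
time: 19.92
tool_pos: [0.4128, 0.2779, 0.0745]
wrist_force: [1.0, 0.5, -1.0]
(np.float64(-238.6662687870093), np.float64(-0.8890810013541718)) [0.41277403 0.2779428  0.07445831]
```

View pics/t6.png

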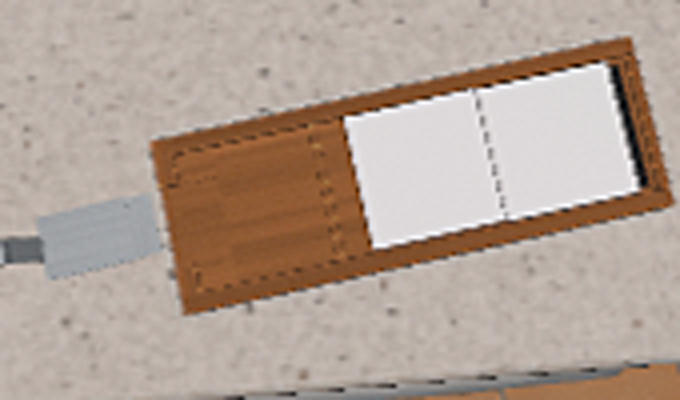

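The two tiles lie edge to edge (seam at about (490,155)) with only the blade outside the trivet. Now I put the turner down.

```bash
python3 -m pendant '{"linear":[[0,0,-10],[0,0,-20],[0,0,-26],[12,0,-26],[24,0,-26],[36,0,-26],[44.5,0,-26],[44.5,0,-26]],"turn":[0,0,0,0,0,0,0,0]}' | grep -E "pos|force|time"
for i in 1 2 3 ; do python3 -m pendant '{"linear":[[0.7,0,0],[0.7,0,0]],"turn":[0,0]}' | grep -E "pos|force|time"; done
```

```text
time: 20.98
tool_pos: [0.4087, 0.302, 0.0283]
wrist_force: [0.6, -1.0, 0.2]
time: 21.22
tool_pos: [0.4088, 0.3022, 0.0283]
wrist_force: [-0.1, -1.7, 0.9]
time: 21.48
tool_pos: [0.4088, 0.3025, 0.028]
wrist_force: [-2.6, -1.1, 6.7]
time: 21.72
tool_pos: [0.4089, 0.3027, 0.0277]
wrist_force: [-3.3, -0.7, 11.6]
```

```bash
python3 -m pendant '{"linear":[[-1,0,0],[-1,0,0]],"turn":[0,0]}' | grep -E "pos|force|time"
python3 -m pendant '{"linear":[[0,0,0],[0,0,0],[0,0,0],[0,0,0],[0,0,0]],"turn":[0,0,0,0,0]}' 50 20| grep -E "pos|force|width"
python3 -m pendant '{"linear":[[-10,0,0],[-30,0,0],[-60,0,0],[-100,0,0],[-140,0,0],[-150,0,0],[-150,0,0]],"turn":[0,0,0,0,0,0,0]}' | grep -E "pos|force|time"
python3 - <<'E'
from h import *
p,d=snapshot("top");q,_=snapshot("scene");s=state();np.savez("pics/t7.npz",p=p,d=d)
w,dw=snapshot("wrist");np.savez("pics/w7.npz",d=dw)
c=camera_params("wrist");W=np.eye(4);W[:3,:3]=R.from_rotvec(s["ee_rot"]).as_matrix();W[:3,3]=s["tool_pos"];W=W@np.array(c["mount"])
v,u=np.mgrid[:420,:560];P=np.stack([u,v,np.ones_like(u)],-1)@np.linalg.inv(c["camera_matrix"]).T*dw[...,None]
X=P@W[:3,:3].T+W[:3,3]
hv=cv2.cvtColor(w,cv2.COLOR_RGB2HSV)[...,2];m=(hv<80)&(X[...,2]>.03)&(X[...,2]<.06)&(dw>0)
Y=X[m]*1000;t=(Y[:,:2]-TO)@td
print(m.sum(),[(int(a),round(float(np.median(Y[(t>=a)&(t<a+10),2])),1)) for a in range(-340,-220,10) if ((t>=a)&(t<a+10)).sum()>15])
a=cv2.resize(p[220:320,170:370],(800,400));b=cv2.resize(w,(266,200));e=cv2.resize(q[150:350,180:400],(220,200))
cv2.imwrite("pics/t7.png",np.vstack([a,np.hstack([b,e,np.zeros((200,314,3),np.uint8)])])[...,::-1])
E
```

```text
time: 21.98
tool_pos: [0.409, 0.3026, 0.0281]
wrist_force: [-1.9, -0.0, 4.5]
tool_pos: [0.4091, 0.3026, 0.0279]
wrist_force: [0.3, -0.5, -0.6]
width: 0.0425
time: 23.48
tool_pos: [0.4093, 0.3027, 0.1786]
wrist_force: [-0.6, 0.5, -0.4]
6447 [(-330, 46.9), (-320, 47.7), (-310, 47.5), (-300, 47.6), (-290, 47.4), (-280, 47.4), (-270, 47.5), (-260, 47.5), (-250, 47.6), (-240, 43.1), (-230, 42.2)]
```

View pics/t7.png

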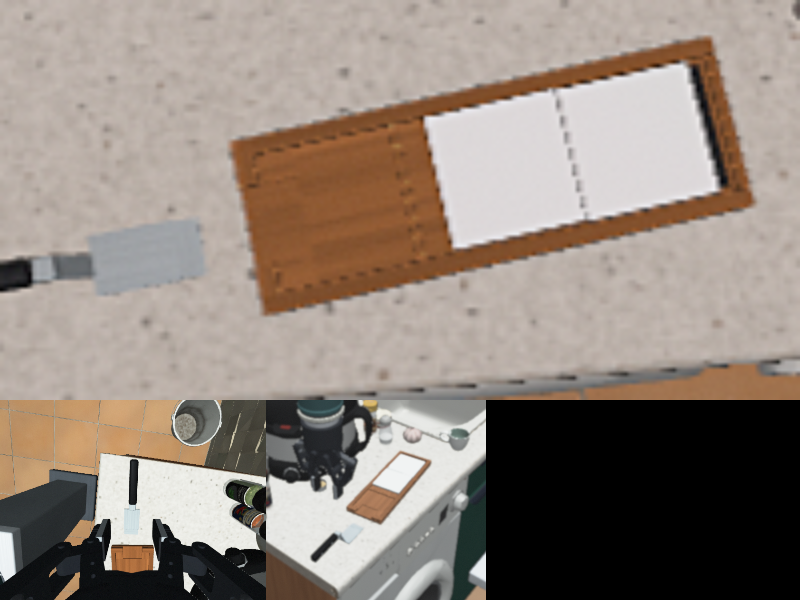

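The handle top reads a level 47.5 mm along its length, the turner is clear of the trivet, and the tiles are together.

```bash
python3 -c "from bench import *;print(finish_job())"
```

```text
the job is handed in; nothing more can be done
None
```

The job is done and handed in at about 23.5 s of robot time; no verdict came back.

- **Levering:** I gripped the turner and slid its blade into the thumb channel to about 13 mm under the tile's edge. From there I levered the tile up along an arc, and it fell over the rib into the long bay, glazed side up.
- **Pushing:** I pushed it against the stuck tile, whose near edge is at trivet x ≈ 52 mm. The wrist force along the push rose from 3 N to about 7 N over roughly 1.5 s. That puts the tile's centre at about x = 14.5 mm.
- **Forces:** The wrist readings I printed while the blade was on the tile or trivet peaked at 7.6 N. I only read the force at the end of each move, so a brief peak between readings would not show. Pressing the blade on the worktop to find its height reached 16.6 N, but that was not on the tile or trivet.
- **Last checks:**
  - The final top view shows the two white tiles edge to edge.
  - The turner stands released, its blade about 27 mm clear of the trivet.
  - The handle top is level at about 47.5 mm (47 expected), except its rearmost 10 mm at 46.9 mm, so the blade is flat on the worktop.
  - The bystanders visible in the last pictures look unmoved. I judged that by eye and did not measure them.

No check failed or disagreed beyond about 1–2 mm of camera calibration.

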